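# Weigh the doughnut basket on the rail's sprung hook

### The arm

A 7-joint arm with a two-finger parallel gripper is mounted at the origin on the work surface. World frame = base frame: x ahead of the robot, y to its left, z up, the work surface at z = 0. Lengths are in m, angles in rad, forces in N, time in s.
With the tool pointing down it reaches from about 0.35 to 0.775 m from the base axis. Payload 3.1 kg.
Tool frame: the origin (TCP) lies at the very end of the fingers, on their centre line; the grasp point (between the pads) lies 19 mm behind it; z points along the fingers, y is the line along which they close (so a half turn about z gives the same grasp; the last joint's range is limited). The gripper opens to 85 mm and grips with 20 to 120 N. Pads are 22 mm wide; open, the fingers measure 114 mm over their backs; the gripper's body (76 mm by 85 mm) begins 54 mm behind the grasp point. The pads swing forward as they close: fully open they stand 13 mm farther back than shut.
Start: joints at [-0.042, 0.311, 0.014, 1.512, -0.004, 1.319, -0.027], TCP at [0.55, 0, 0.231] pointing down, gripper open.
Joint ranges: [-2.7, 2.7], [-0.3, 1.91], [-1.27, 1.3], [0.12, 2.57], [-1.44, 4.58], [0.2, 2.03], [-3.05, 3.05]. Speed limits (rad/s): [2.79, 2.79, 3.14, 3.14, 3.14, 3.14, 3.14].

### API

Orientations are given as a unit quaternion [x, y, z, w].
In Python, from station import manip, hand, inverse_kinematics, status, viewer, order gives the robot as it stands. Calls block until the motion is done:
- manip.movep(position, orientation): joint-space move of the TCP to a pose.
- manip.move_linear(position, orientation=None, max_speed=0.15, guard=None): straight line of the TCP; orientation=None keeps the orientation; max_speed is the mean speed in m/s. With guard (N) it stops when the force on the tool has changed by that much, and returns True; else False.
- manip.movej(angles): joint-space move.
- hand.command_gripper(opening, force=None): finger opening in m; force is the grip in N (None keeps the last); returns when the fingers have stopped.
- manip.dwell(seconds).
- inverse_kinematics(position, orientation): joint angles nearest the present ones, or None.
- status.observe(): the state.
- viewer.grab_frame(name): name is "scene" or "side" or "wrist"; returns the picture (420x560x3 uint8, blue, green, red); there is no depth.
- viewer.camera_model(name): a dict with "fx", "fy", "cx", "cy" (pixels), "R" (3x3) and "t" (3): a world point X has camera coordinates R X + t. Camera axes: x right, y down, z forward; pixel columns grow to the right and rows downward; lengths in m; the calibration is good to about 2 mm. The wrist camera is an equidistant fisheye: a pixel r from the principal point sees the ray r / f radians off the axis. A picture is of the moment at which its call begins: read the wrist's pose just before it. camera_model takes no time and is no camera call; for the wrist camera it gives the pose at the moment of the call.
A pose or a line that the arm cannot do raises manip.PlanningError and nothing moves.
- order.job_done(): hands the job in; it is judged then, once.
The state is a dict: "time_s": time; "joints": joint angles; "dq": joint speeds; "effort": joint torques, N m; "eef_pos": TCP position; "tcp_rot": TCP orientation; "contact_force": force on the tool from outside, world axes, zero at the start; "ft_torque": the same for the moment, N m; "opening": finger opening in m; "gripper_force": force on a finger pad.
Only numpy, scipy, OpenCV 4.12 (cv2) and the standard library are available. Lean on these libraries where they do the work, as an engineer would, in place of code of your own. Each camera call takes 0.05 s, during which the arm holds its last target. There are 200 camera calls.

### The job

Slide the hanging basket of doughnuts along its rail, off the rail's free end and fully on to the scale's sprung hook, without tipping it. Let go, wait until hook and basket have stopped bouncing, and only then press the larger of the two push buttons right down and release it, to take the reading. Do not press the small button, and leave the other things on the counter where they are.

Things in the scene. Friction and masses are not known exactly. Their poses are not given: they have to be found in the camera images.
- stand: Fixed steel weighing stand. Origin: on the counter under the rail; z up; rail along its y axis; sliding from rail to hook is towards its -y. Base plate 130 x 620 x 12 mm. Post at y = +300 mm, 22 mm thick, 286 mm tall, holds the fixed rail, 10 mm thick, axis 280 mm up. White scale column, 70 x 55 mm, 305 mm tall, at y = -245 mm; its hook reaches towards the rail, in line with it.
- rail_end (a point): Free end of the rail's axis, 280 mm above the counter, at y = -20 mm of the stand. The tip of the hook starts 10 mm beyond it.
- hook (a joint): Sprung hook of the scale: 0 = unloaded, up; grows as it dips straight down (m), travel 0.07. Spring about 200 N/m, lightly damped: it bounces about 3 times a second and takes about 3 to 8 s to come to rest. The basket dips it 15 to 31 mm.
- seat (a point): Middle of the hook's seat, on top of its 10 mm round bar, where the hanger should rest; moves with the hook. 60 mm beyond the rail end; unloaded 271 mm above the counter, 14 mm lower than the rail's top. The bar is level 34 mm to either side; its tip rises 10 mm towards the rail; 44 mm beyond the middle a 34 mm disc stops the hanger.
- basket: Aluminium basket of doughnuts, 150 (x) x 130 (y) x 50 mm, with a wooden hanger block above it on thin rods that reach 45 mm below the bearing point; one rigid piece, 0.3 to 0.65 kg, loose, hanging on the rail. Origin: centre of its underside, 190 mm below the bearing point; z up; starts parallel to the stand.
- hanger (a point): Middle of the upper inside face of the hole in the basket's wooden hanger block; it rests on the rail or hook. Block 90 mm wide across the rail, 16 mm thick along it, 18 mm above to 48 mm below this point; hole 14 x 34 mm. Push it squarely: on its broad face at rail height, both sides of the rail at once, e.g. two fingers 30 mm apart straddling the rail from above. Needs a few newtons.
- reading (a joint): Travel of the larger push button, 0 = up, 0.006 m = fully down at about 5 N; springs back.
- reading_top (a point): Centre of the top of the larger push button, round, black, 42 mm across, on a grey housing on the counter; pressed straight down.
- power (a joint): Travel of the small push button, 0 = up, 0.006 m = down. Not to be pressed.
- power_top (a point): Centre of the top of the small push button, round, black, 22 mm across, on a grey housing on the counter.
- mug: White mug, 80 mm across, 90 mm tall, loose bystander. Origin: centre of its underside.
- shaker: Pale jar with metal cap, 60 mm across, 130 mm tall, loose bystander. Origin: centre of its underside.
- bowl: White bowl, 130 mm across, 55 mm tall, loose bystander. Origin: centre of its underside.
- plate: White plate, 170 mm across, loose bystander. Origin: centre of its underside.
- cutter: Steel ring cutter, 70 mm across, 30 mm tall, loose bystander. Origin: centre of its underside.
- spatula: Spatula lying on the counter, loose bystander.

How it is judged:
On the way, in this order (a step that is already met when the one before it is completed fails the run):
1. the basket hangs on the hook's seat, let go, hook dipped and at rest (horizontal distance between hanger and seat below 0.04 m and distance between hanger and seat below 0.043 m and value of joint hook above 0.011 m and velocity of joint hook between -0.02 and 0.02 m/s and linear speed of basket below 0.04 m/s and contact force between the fingers and basket below 0.1 N), for 0.4 s.
2. the larger button is pressed right down (value of joint reading above 0.0045 m), for 0.05 s.
At the end, for the whole second after the job is handed in: The basket hangs upright (within 0.2 rad) and at rest (under 0.05 m/s, hook under 0.03 m/s) on the dipped hook (dip over 11 mm), its hanger within 40 mm of the middle of the seat, and the larger button has been released (up to within 2 mm) (horizontal distance between hanger and seat below 0.04 m and distance between hanger and seat below 0.043 m and value of joint hook above 0.011 m and velocity of joint hook between -0.03 and 0.03 m/s and linear speed of basket below 0.05 m/s and angle between basket's own z axis and vertical below 0.2 rad and value of joint reading below 0.002 m); the robot touches nothing.
It fails at once if the larger button is pressed while the basket is not yet hanging still on the hook (value of joint reading above 0.003 m and (horizontal distance between hanger and seat above 0.045 m or value of joint hook below 0.01 m or velocity of joint hook above 0.03 m/s or velocity of joint hook below -0.03 m/s or linear speed of basket above 0.05 m/s)).
It fails at once if the small button is pressed (value of joint power above 0.003 m).
It fails at once if the basket is tipped by more than 0.6 rad (angle between basket's own z axis and vertical above 0.6 rad).
It fails at once if a bystander is moved by more than 30 mm (distance of any of mug, shaker, bowl, plate, cutter, spatula from where it was at the start of the episode above 0.03 m).
It also fails if it takes over 59 s, if anything falls off the work surface, if the arm or the gripper's body presses on something with over 40 N, if the wrist force passes 120 N, or if a joint passes its speed limit or range.

## Working session

There is one attempt and no reset: what is moved stays moved. The work goes in short steps, each a Python script; the robot and the scene stay as the last script left them, time stands still between calls to the robot, and variables do not carry over. Pictures are saved under pics/ and viewed, at most 10 in all, crops included, and the job is handed in when it is done.

```bash
mkdir -p pics; python3 - <<'E'
from station import viewer,status
import cv2,numpy as np
for n in("scene","side"):
    im=viewer.grab_frame(n);cv2.imwrite(f"pics/{n}0.png",im)
    cv2.imwrite(f"pics/{n}1.png",cv2.resize(im,(800,600),interpolation=cv2.INTER_CUBIC))
    m=viewer.camera_model(n);print(n,{k:np.round(v,4).tolist() for k,v in m.items() if k!="name"})
s=status.observe();print(s["time_s"],s["tcp_rot"],s["opening"])
E
```

```text
scene {'fx': 459.2422, 'fy': 459.2422, 'cx': 275.8979, 'cy': 212.8622, 'R': [[-0.0454, 0.9987, -0.0221], [0.5231, 0.0049, -0.8522], [-0.851, -0.0503, -0.5227]], 't': [0.0141, -0.0924, 1.9118]}
side {'fx': 404.2502, 'fy': 404.2502, 'cx': 281.7817, 'cy': 212.5741, 'R': [[-0.938, -0.3465, -0.0095], [-0.1962, 0.5534, -0.8095], [0.2857, -0.7574, -0.5871]], 't': [0.4585, 0.2605, 1.0541]}
0.1 [ 0.70706241  0.70715038 -0.00076708 -0.00071438] 0.08511525375513182
```

View pics/scene1.png

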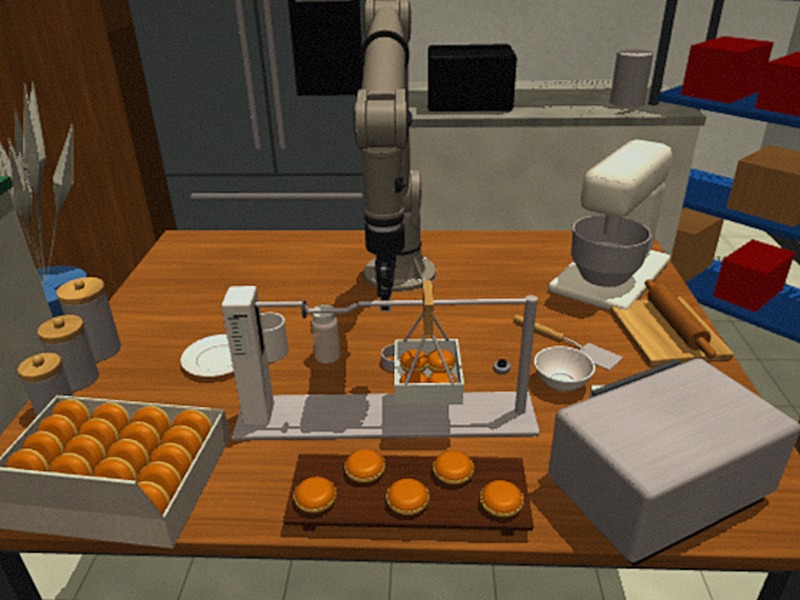

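View pics/side1.png

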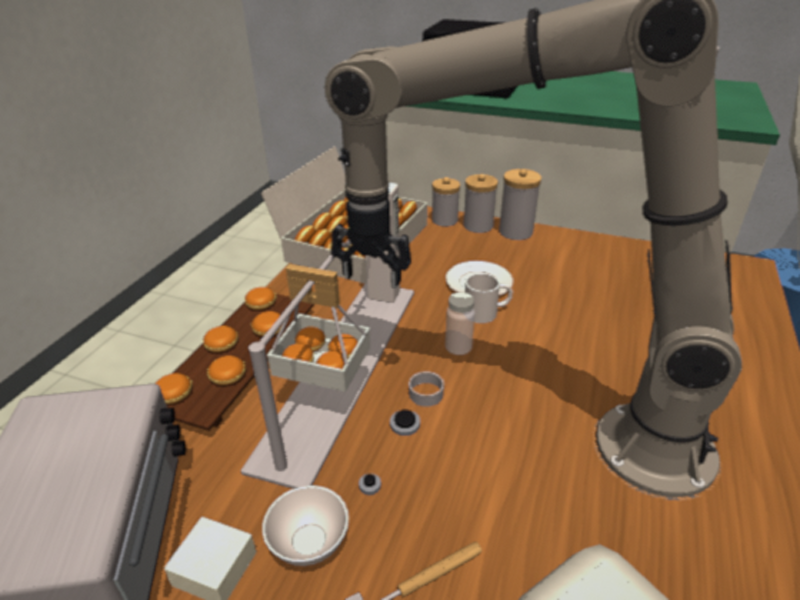

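Scene (800×600 scale): the rail runs from the post top (531,299) to about (370,302), the hanger block top is near (429,283), the hook plate near (303,309), the small button at (502,365), and the large button is hidden behind the basket. Side: large button top (404,419), small (370,481), post top (263,345), base corners (245,470), (297,484), (412,290).

```bash
cat > h.py <<'E'
import numpy as np,cv2
from station import manip,hand,inverse_kinematics,status,viewer,order
S=0.7
def ray(m,u,v,fish=False):
    x=(u-m["cx"])/m["fx"];y=(v-m["cy"])/m["fy"]
    if fish:
        r=np.hypot(x,y);d=np.array([x/r*np.sin(r),y/r*np.sin(r),np.cos(r)]) if r>1e-9 else np.array([0,0,1.])
    else: d=np.array([x,y,1.])
    R=np.array(m["R"]);t=np.array(m["t"]);d=R.T@d
    return -R.T@t,d/np.linalg.norm(d)
def plane(r,z): o,d=r;return o+d*(z-o[2])/d[2]
def tri(*rs):
    A=sum(np.eye(3)-np.outer(d,d) for o,d in rs);b=sum((np.eye(3)-np.outer(d,d))@o for o,d in rs)
    p=np.linalg.solve(A,b);return p,max(np.linalg.norm(np.cross(d,p-o)) for o,d in rs)
def sc(u,v):return ray(viewer.camera_model("scene"),u*S,v*S)
def sd(u,v):return ray(viewer.camera_model("side"),u*S,v*S)
def proj(n,p):
    m=viewer.camera_model(n);c=np.array(m["R"])@p+m["t"];return (c[0]/c[2]*m["fx"]+m["cx"],c[1]/c[2]*m["fy"]+m["cy"])
E
python3 - <<'E'
from h import *
np.set_printoptions(precision=4,suppress=True)
print("base scene",[plane(sc(*p),.012) for p in((235,434),(538,429),(527,393))])
print("base side",[plane(sd(*p),.012) for p in((245,468),(297,482),(412,290))])
print("post",tri(sc(531,299),sd(263,345)))
print("block top",tri(sc(429,282),sd(313,270)))
print("small",tri(sc(502,363),sd(370,481)))
print("big z.03",plane(sd(404,419),.03),plane(sd(404,419),.02))
print("rail pts scene z.28",[plane(sc(*p),.28) for p in((370,302),(500,301),(303,309))])
E
```

```text
base scene [array([ 0.7004, -0.3037,  0.012 ]), array([0.6728, 0.3061, 0.012 ]), array([0.5597, 0.2984, 0.012 ])]
base side [array([0.6701, 0.3032, 0.012 ]), array([0.5703, 0.2982, 0.012 ]), array([ 0.578 , -0.3101,  0.012 ])]
post (array([0.6088, 0.2736, 0.2814]), np.float64(0.004636665672953364))
block top (array([0.611 , 0.0895, 0.3109]), np.float64(0.00545795628307862))
small (array([0.4537, 0.2547, 0.0129]), np.float64(7.659429681047968e-05))
big z.03 [0.4422 0.1175 0.03  ] [0.4455 0.1088 0.02  ]
rail pts scene z.28 [array([ 0.6254, -0.0249,  0.28  ]), array([0.6196, 0.2186, 0.28  ]), array([ 0.6515, -0.1477,  0.28  ])]
```

Stand is at about x≈0.62, rail end y≈-0.025, hanger y≈0.085. These agree with the given heights (post 281, block top 311 mm vs 303). Next, a closer look with the wrist camera from two places.

```bash
python3 - <<'E'
from h import *
q=status.observe()["tcp_rot"]
import json
manip.move_linear([.55,0,.42]); 
out={}
for i,p in enumerate(([.57,.0,.43],[.57,.12,.43])):
    manip.movep(p,q)
    m=viewer.camera_model("wrist");im=viewer.grab_frame("wrist")
    out[i]={k:np.array(m[k]).tolist() for k in("fx","fy","cx","cy","R","t")}
    cv2.imwrite(f"pics/w{i}.png",cv2.resize(im,(800,600),interpolation=cv2.INTER_CUBIC))
json.dump(out,open("w.json","w"))
cv2.imwrite("pics/sidec.png",cv2.resize(viewer.grab_frame("side")[160:330,170:320],None,fx=3.5,fy=3.5,interpolation=cv2.INTER_CUBIC))
print(status.observe()["time_s"])
E
```

```text
2.4583
```

View pics/w0.png

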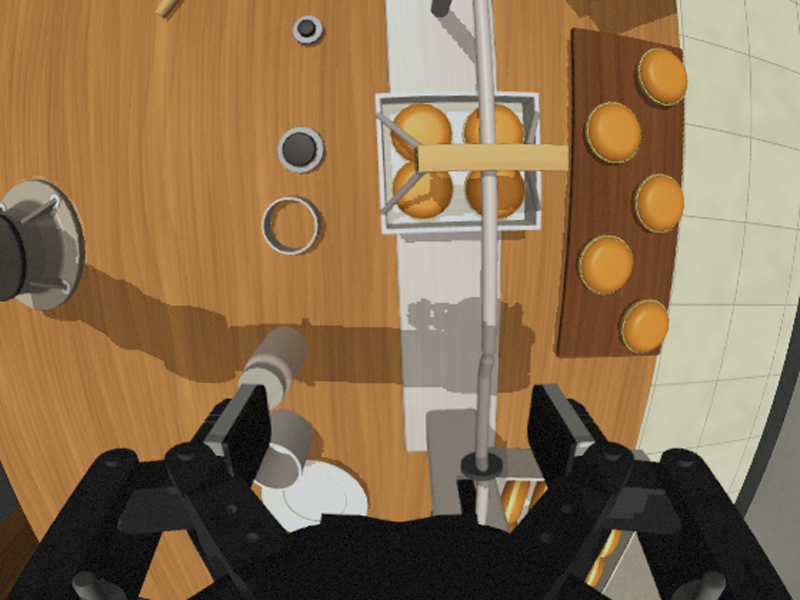

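View pics/w1.png

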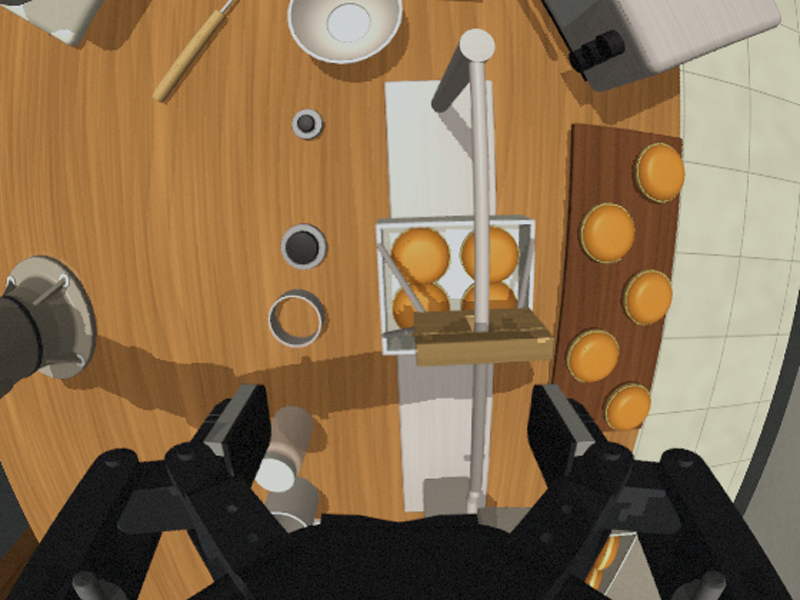

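Wrist views: big button (300,149)/(303,246), small (307,28)/(306,123), block top +y-edge left corner (416,146)/(415,341) and right corner (568,146)/(550,338), rail end (487,353)/(474,492), disc (482,465) in the first. Rail points in the first: (485,60), (488,340).

```bash
python3 - <<'E'
from h import *
import json
np.set_printoptions(precision=4,suppress=True)
W=json.load(open("w.json"))
w=lambda i,u,v:ray(W[str(i)],u*S,v*S,True)
for n,a,b in(("big",(300,149),(303,246)),("small",(307,28),(306,123)),("blkL",(416,146),(415,341)),("blkR",(568,146),(550,338)),("rail_end",(487,353),(474,492))):
    print(n,*tri(w(0,*a),w(1,*b)))
print("big+side",*tri(w(0,300,149),w(1,303,246),sd(404,419)))
print("rail0 z.28",[plane(w(0,*p),.28)[:2] for p in((485,60),(489,200),(488,340))],"rail1",[plane(w(1,*p),.28)[:2] for p in((478,70),(481,250),(478,420),(474,490))])
print("disc",plane(w(0,482,465),.27)[:2], "cams",[(-np.array(W[i]["R"]).T@W[i]["t"]) for i in W])
print("post1",plane(w(1,477,45),.286))
E
```

```text
big [0.4508 0.1015 0.0072] 0.00020597812155893672
small [0.4597 0.2534 0.0135] 0.00026818641463790177
blkL [0.5811 0.0882 0.2958] 2.913859066613257e-05
blkR [0.6697 0.0921 0.3024] 0.0013464780073110078
rail_end [ 0.6304 -0.0447  0.2863] 0.00014084076153629384
big+side [0.4504 0.101  0.0093] 0.0019827410415629108
rail0 z.28 [array([0.6245, 0.1458]), array([0.6278, 0.056 ]), array([ 0.6316, -0.0377])] rail1 [array([0.6196, 0.2604]), array([0.6236, 0.1446]), array([0.6292, 0.0194]), array([ 0.6317, -0.0478])]
disc [ 0.6377 -0.1495] cams [array([0.5721, 0.0748, 0.5707]), array([0.5708, 0.1958, 0.5723])]
post1 [0.6181 0.2755 0.286 ]
```

Checks: rail line x = 0.630 − 0.039·y, rail end y = −0.0447 (from the post −0.0445), block top 0.30, disc −0.1495 (expected −0.1485). All agree, so I'll start pushing.

```bash
cat >> h.py <<'E'
from scipy.spatial.transform import Rotation as Ro
Q=(Ro.from_euler("z",0.039)*Ro.from_quat([.70711,.70711,0,0])).as_quat()
def P(y,z):return [0.6302-0.039*y,y,z]
def st(l):
    s=status.observe();print(l,round(s["time_s"],2),np.round(s["eef_pos"],4),"F",np.round(s["contact_force"],1),"op",round(s["opening"],4))
E
python3 - <<'E'
from h import *
hand.command_gripper(.032)
manip.movep(P(.135,.36),Q)
manip.move_linear(P(.135,.243),max_speed=.1);st("down")
print(manip.move_linear(P(.06,.243),max_speed=.04,guard=25));st("push")
print(manip.move_linear(P(-.005,.243),max_speed=.05,guard=25));st("push2")
im=viewer.grab_frame("side")
cv2.imwrite("pics/s2.png",cv2.resize(im[130:330,160:360],(600,600),interpolation=cv2.INTER_CUBIC))
E
```

```text
down 4.78 [0.6254 0.1351 0.2439] F [-0.1 -0.2 -0.2] op 0.0318
False
push 6.81 [0.6278 0.0597 0.243 ] F [-0.6  2.4 -0.1] op 0.0323
False
push2 8.26 [ 0.6303 -0.0055  0.243 ] F [0.1 1.5 0.5] op 0.0328
```

View pics/s2.png

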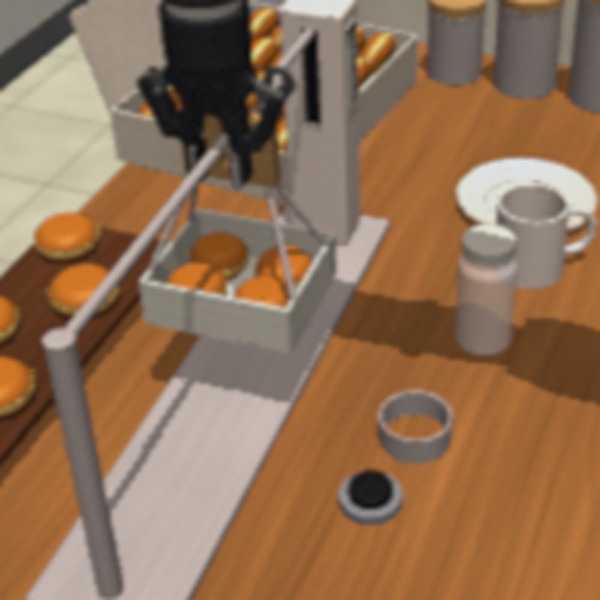

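The block is square against both fingers and the basket hangs level. Next, across the gap and onto the hook.

```bash
python3 - <<'E'
from h import *
for y,z in((-.03,.243),(-.05,.24),(-.07,.232),(-.088,.228)):
    g=manip.move_linear(P(y,z),max_speed=.03,guard=25);st(g)
    if g:break
im=viewer.grab_frame("scene")[180:320,140:400]
cv2.imwrite("pics/s3.png",cv2.resize(im,(780,420),interpolation=cv2.INTER_CUBIC))
E
```

```text
False 9.29 [ 0.6314 -0.0314  0.2431] F [ 0.5 -0.2  0.2] op 0.0319
False 10.12 [ 0.6322 -0.0497  0.24  ] F [ 0.6  0.8 -0.1] op 0.0321
False 10.98 [ 0.6333 -0.0667  0.2327] F [-0.8  4.7  3.6] op 0.032
False 11.75 [ 0.6342 -0.0859  0.2287] F [0.5 5.9 3.9] op 0.032
```

View pics/s3.png

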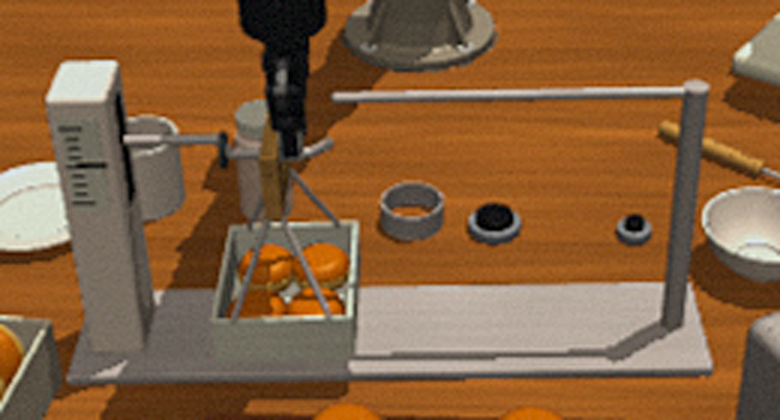

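The block sits mid-seat at (273,150), 44 mm from the disc (222,148), with the basket level. The big button is at (494,217). I'll back off, move to above the button, and check that the basket comes to rest.

```bash
python3 - <<'E'
from h import *
import json
manip.move_linear(P(-.058,.229),max_speed=.04);st("off")
manip.move_linear(P(-.058,.40),max_speed=.12)
W=json.load(open("w.json"))
r=[ray(W[i],u*S,v*S,True) for i,u,v in(("0",300,149),("1",303,246))]
m=viewer.camera_model("scene")
p,e=tri(*r,sd(404,419),ray(m,140+494/3,180+217/3));print("big",p,e)
hand.command_gripper(0.0)
manip.movep([p[0],p[1],.12],Q);st("above")
prev=None
for k in range(9):
    im=viewer.grab_frame("scene")[190:320,190:262].astype(float)
    if prev is not None:print(k,round(status.observe()["time_s"],1),round(np.abs(im-prev).mean(),2))
    prev=im;manip.dwell(.93 if k%2 else 1.08)
im=viewer.grab_frame("scene")[180:320,140:400]
cv2.imwrite("pics/s4.png",cv2.resize(im,(780,420),interpolation=cv2.INTER_CUBIC))
E
```

```text
off 12.7 [ 0.6324 -0.0585  0.229 ] F [ 0.1 -0.4  0. ] op 0.0318
big [0.4502152  0.10186428 0.01305868] 0.0023698431620427156
above 16.07 [0.4522 0.1017 0.1211] F [ 0.4 -0.  -0.3] op 0.0
1 17.2 6.19
2 18.2 5.87
3 19.4 4.18
4 20.4 6.08
5 21.5 4.25
6 22.5 4.07
7 23.6 3.67
8 24.6 4.21
```

View pics/s4.png

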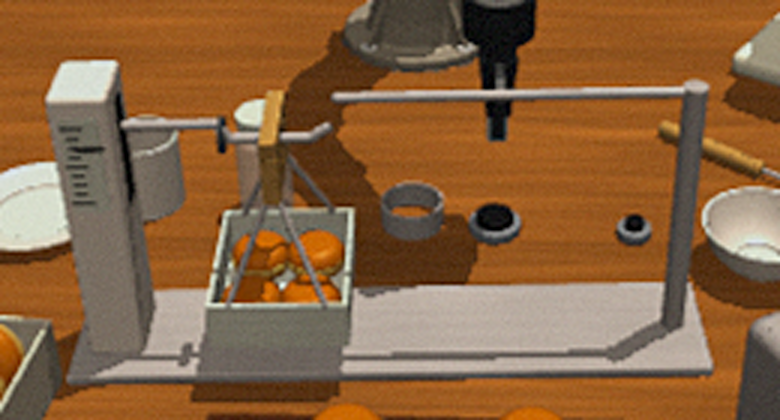

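The basket hangs mid-seat, upright, and the tool is above the big button. I'll confirm it is still with a burst of frames against a static region, then press.

```bash
python3 - <<'E'
from h import *
manip.dwell(4)
F=[]
for k in range(8):
    F.append(cv2.GaussianBlur(viewer.grab_frame("scene"),(5,5),0).astype(float));manip.dwell(.06)
d=[(round(np.abs(a-b)[190:320,190:262].mean(),2),round(np.abs(a-b)[190:320,290:362].mean(),2)) for a,b in zip(F,F[1:])]
print(d);st("wait")
still=max(a for a,b in d)<1.4*max(b for a,b in d)
if still:
    manip.move_linear([.4502,.1015,.035],max_speed=.12);st("near")
    z=.035;f0=status.observe()["contact_force"][2]
    while z>.001:
        z-=.001;manip.move_linear([.4502,.1015,z],max_speed=.03)
        f=status.observe()["contact_force"][2]-f0
        if abs(f)>.5:print(round(z,3),round(f,1))
        if abs(f)>9:break
    manip.dwell(.3);st("down")
    cv2.imwrite("pics/s5.png",cv2.resize(viewer.grab_frame("side")[200:330,220:350],(600,600)))
    manip.move_linear([.4502,.1015,.12],max_speed=.1);st("up")
E
```

```text
[(np.float64(0.84), np.float64(0.77)), (np.float64(0.83), np.float64(0.76)), (np.float64(0.8), np.float64(0.77)), (np.float64(0.84), np.float64(0.78)), (np.float64(0.8), np.float64(0.77)), (np.float64(0.82), np.float64(0.76)), (np.float64(0.82), np.float64(0.75))]
wait 30.58 [0.4502 0.1019 0.12  ] F [-0.2 -0.6 -0.4] op -0.0002
near 31.44 [0.4509 0.1017 0.0355] F [ 0.7 -0.5 -0.2] op -0.0001
0.034 0.8
0.033 0.6
0.032 -0.5
0.031 0.6
0.027 0.7
0.026 0.5
0.025 0.8
0.023 0.6
0.022 0.6
0.021 2.5
0.02 3.1
0.019 3.8
0.018 3.9
0.017 5.7
0.016 5.3
0.015 12.3
down 36.74 [0.4505 0.1016 0.016 ] F [-2.1 -0.1 11.4] op -0.0001
up 37.99 [0.4494 0.1013 0.1192] F [-0.2 -0.1  0.3] op -0.0
```

The force rose to about 5 N over 6 mm, then hit a hard stop and came back, as the button's spec predicts. Handing in.

```bash
python3 - <<'E'
from h import *
manip.dwell(.5);st("end");print(order.job_done())
E
```

```text
end 38.49 [0.4502 0.1015 0.1199] F [-0.1 -0.5 -0.2] op -0.0001
the job is handed in; nothing more can be done
None
```

The basket hangs still on the middle of the scale's hook, the larger button was pressed right down once and released, and I handed the job in at 38.5 s; no verdict came back.

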